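Weigh a lens housing on the bench balance

TASK

Weigh the lens housing that sits on one pan of the balance: thread the ring weights it needs over the spindle of the other pan until they lie flat, and slide the brass rider along its rail until the beam rests level on its own. Be gentle: never press, knock or drop onto the balance with more than about 8 N. Leave the housing on its pan and any weight you do not need on its stand, and do not disturb the jar or the screwdriver.

Things in the scene. Friction and masses are not known exactly. Their poses are not given: they have to be found in the camera images.
- balance: Two-pan trip balance fixed to the bench: grey base 120 x 300 mm, pointer and index post in the middle, 190 mm high. Origin: centre of the base underside; +y to the left pan (housing), -y to the right pan (weights), -x to the front rail with the rider. Beam pivot 85 mm above the origin, pans 120 mm either side. The pans stay horizontal; where on a pan a load lies does not matter.
- beam (a joint): Beam tilt, rad: 0 = level (pointer on the middle mark), negative = left (housing) pan down, positive = right (weight) pan down. Stops at about -0.09 and +0.09; starts at -0.09. Damped: settles in about 1.5 s. It leaves the stops only within about 11 g of balance (about 0.008 rad per g).
- rider (a joint): Slide of the rider, m: 0 at the left end of the rail to 0.150 at the right end (75 mm either side of the middle). About 0.6 N of friction; stays where left. Each mm counts as 0.75 g added to the right pan (112.5 g at 0.150); at 0 with empty pans the beam is level. A finger against it tips the beam: read the beam with the rider let go.
- rider_tab (a point): Centre of the top of the rider's upright tab. The rider is a brass saddle 24 x 22 x 18 mm on the rail (95 mm in front of the pivot, at its height when level); the tab on it is 16 mm deep, 10 mm thick along the rail, stands 38 mm above the saddle, its top 132 mm above the bench when level. y is along the rail.
- weight_pan: Right pan: plain steel disc 124 mm in diameter, 4 mm thick, with an upright spindle 12 mm in diameter and 34 mm tall at its centre, tip slightly chamfered. Origin on the spindle axis, 40 mm below the pan's upper face. It gives way downwards as the beam tips (22 mm between the stops) and, when pushed down, resists with the weight it still lacks.
- weight_pan_top (a point): Centre of the upper face of the right pan, at the foot of the spindle. 125 mm above the bench when level, 11 mm higher at the start.
- goods_pan_top (a point): Centre of the upper face of the left pan (same plain disc, no spindle).
- housing: Turned aluminium lens housing, 64 mm flange, 52 mm barrel, 44 mm high; of unknown mass between 0.22 and 0.39 kg. Origin: centre of its underside.
- weight_200: Steel ring weight of 200 g: the wider disc, 58 mm in diameter, 10.2 mm thick, with a 13 mm bore. Origin: centre of its underside. Starts flat on the stand.
- weight_100: Steel ring weight of 100 g: the smaller disc, 44 mm in diameter, 9.2 mm thick, with a 13 mm bore. Origin: centre of its underside. Starts flat on the stand.
- weight_stand: Flat black plate 190 x 86 x 8 mm fixed to the bench, to the left or right of the balance, with two studs (9 mm in diameter, 6 mm high, 50 mm either side of the middle along its x) in the bores of the two weights. Origin: centre of its underside. The weights are liftable straight up.
- parts_bin: Low open black bin 190 x 130 x 55 mm, fixed, on the other side of the balance. Origin: centre of its underside.
- lens_jar: Capped white jar, 54 mm in diameter, 60 mm high, standing behind the balance; loose. Origin: centre of its underside.
- screwdriver: Black-handled screwdriver 170 mm long, lying behind the balance; loose. Origin near its middle.
Mind the look-alikes: they are no part of the job. What is shaped like the weight_200 but red is not meant. Of the things that look like the housing, the larger one is meant.

How it is judged (in metres and radians):
At the end, for the whole second after the job is handed in: The beam rests level by itself, within 0.025 rad (about 3 g) and still; the housing stands on the left pan within 30 mm of its centre; each ring weight is either threaded on the spindle and seated flat (on the pan or on the other weight) or lies on its stand, and at least one is on the spindle (value of joint beam between -0.025 and 0.025 rad and velocity of joint beam between -0.05 and 0.05 rad/s and horizontal distance between housing and goods_pan_top below 0.03 m and angle between housing's own z axis and vertical below 0.1 rad and z of housing in the frame of goods_pan_top below 0.004 m and ((horizontal distance between weight_200 and weight_pan_top below 0.004 m and z of weight_200 in the frame of weight_pan_top below 0.0125 m and angle between weight_200's own z axis and vertical below 0.08 rad) or (horizontal distance between weight_200 and weight_stand below 0.095 m and height (world z) of weight_200 below 0.02 m)) and ((horizontal distance between weight_100 and weight_pan_top below 0.004 m and z of weight_100 in the frame of weight_pan_top below 0.0125 m and angle between weight_100's own z axis and vertical below 0.08 rad) or (horizontal distance between weight_100 and weight_stand below 0.095 m and height (world z) of weight_100 below 0.02 m)) and horizontal distance between any of weight_200, weight_100 and weight_pan_top below 0.004 m); the robot touches nothing.
It fails at once if the right pan or its spindle is pressed or struck with more than 8 N (contact force between anything else and weight_pan above 8 N).
It fails at once if the robot pushes any part of the balance with more than 8 N (contact force between any of the arm, the fingers and balance above 8 N).
It fails at once if the housing is shifted off the middle of its pan by more than 40 mm (horizontal distance between housing and goods_pan_top above 0.04 m).
It fails at once if the jar or the screwdriver is moved by more than 20 mm (distance of any of lens_jar, screwdriver from where it was at the start of the episode above 0.02 m).
It also fails if it takes over 72 s, if anything falls off the work surface, if the arm or the gripper's body presses on something with over 40 N, if the wrist force passes 120 N, or if a joint passes its speed limit or range.

ROBOT

A 6-joint arm with a two-finger parallel gripper is mounted at the origin on the work surface. World frame = base frame: x ahead of the robot, y to its left, z up, the work surface at z = 0. Lengths are in mm, angles in rad, forces in N, time in s.
With the tool pointing down it reaches from about 350 to 875 mm from the base axis. Payload 4.2 kg.
Tool frame: the origin (TCP) lies between the finger pads; the fingertips stand 25 mm ahead of it and the grasp point (between the pads) lies 6 mm ahead of it; z points along the fingers, y is the line along which they close (so a half turn about z gives the same grasp; the last joint's range is limited). The gripper opens to 85 mm and grips with 20 to 120 N. Pads are 22 mm wide; open, the fingers measure 114 mm over their backs; the gripper's body (76 mm by 85 mm) begins 54 mm behind the grasp point. The pads swing forward as they close: fully open they stand 13 mm farther back than shut.
Start: joints at [1.42, 0.385, 0.008, 0, -1.194, -0.259], TCP at [248.983, 573.242, 256.312] pointing down, gripper open.
Joint ranges: [-3.14, 3.14], [-1.21, 2.06], [-1.07, 1.41], [-3.16, 2.05], [-2.99, -0.16], [-3.1, 3.1]. Speed limits (rad/s): [2.79, 2.79, 3.14, 3.14, 3.14, 3.14].

INTERFACE

Orientations are given as a unit quaternion [x, y, z, w].
In Python, from bench import arm gives the robot as it stands.
- The arm moves only by the shell command python3 -m pendant 'ROWS'. ROWS is JSON, a list of rows, each a list of 7 numbers: the shift along the tool's x, y, z in m, then the turn, a rotation vector about the tool's x, y, z in degrees, then the finger opening in m, from 0 to 0.0854. In form: [[x, y, z, wx, wy, wz, fingers], ...]. A call has 1 to 12 rows; each row shifts and turns the commanded pose from where the row before left it, along the tool's axes as they then stand; what a row does not reach is not made up. A row lasts 1/10 s, in which the tool goes at most 50 mm and 8.59 degrees, less where a joint would pass 70% of its speed; a pose out of reach is approached as far as the arm can. A call is refused whole if a number of a shift passes 0.05 or a number of a turn 8.59, either way. A call with a gripper value outside its range is refused whole. The fingers move at their own pace and stop on an object; the grip force is fixed at half the most. Time passes only in rows, so rows that do not move let the fingers close. It gives the time, the measured TCP pose, the force, the opening and the grip force at its end, in the units of the state.
- arm.read_state(): the state, without advancing time (a new reading comes with each control period).
- arm.get_image(name): name is "scene" or "top" or "wrist"; returns a dict with "image" (400x640x3 uint8, red, green, blue), "fx", "fy", "cx", "cy" (pixels), "xyz" and "rotation" of the camera in the world. Camera axes: x right, y down, z forward; pixel columns grow to the right and rows downward; lengths in mm; the calibration is good to about 2 mm. A picture is of the moment at which its call begins. There is no depth.
- arm.job_done(): hands the job in; it is judged then, once.
The state is a dict: "clock": time; "joints": joint angles; "joint_vel": joint speeds; "joint_efforts": joint torques, N m; "position": TCP position; "ee_rot": TCP orientation; "contact_force": force on the tool from outside, world axes, zero at the start; "wrist_torque": the same for the moment, N m; "gripper_width": finger opening in mm; "grasp_force": force on a finger pad.
Only numpy, scipy, OpenCV 4.12 (cv2) and the standard library are available. Lean on these libraries where they do the work, as an engineer would, in place of code of your own. Each camera call takes 0.05 s, during which the arm holds its last target. There are 200 camera calls.

## Working session

There is one attempt and no reset: what is moved stays moved. The work goes in short steps, Python scripts to look and compute and a shell command to move; the robot and the scene stay as the last step left them, time stands still between calls to the robot, and variables do not carry over. Pictures are saved under pics/ and viewed, at most 10 in all, crops included, and the job is handed in when it is done.

```bash
mkdir -p pics; cat > h.py <<'E'
from bench import arm
import numpy as np, cv2
from scipy.spatial.transform import Rotation as R
def ray(c,u,v):
    d=np.array(c['rotation']).reshape(3,3)@np.array([(u-c['cx'])/c['fx'],(v-c['cy'])/c['fy'],1]); return np.array(c['xyz']),d
def onz(c,u,v,z):
    o,d=ray(c,u,v); return o+d*(z-o[2])/d[2]
def proj(c,p):
    q=np.array(c['rotation']).reshape(3,3).T@(np.array(p)-np.array(c['xyz'])); return np.array([c['fx']*q[0]/q[2]+c['cx'],c['fy']*q[1]/q[2]+c['cy']])
def tri(c1,p1,c2,p2):
    o1,d1=ray(c1,*p1);o2,d2=ray(c2,*p2);s=np.linalg.lstsq(np.c_[d1,-d2],o2-o1,rcond=None)[0]
    a=o1+s[0]*d1;b=o2+s[1]*d2; return (a+b)/2,np.linalg.norm(a-b)
def save(c,n,box=None,s=1):
    im=c['image'][:,:,::-1]
    if box: im=im[box[1]:box[3],box[0]:box[2]]
    cv2.imwrite('pics/'+n,cv2.resize(im,None,fx=s,fy=s,interpolation=cv2.INTER_CUBIC))
def tool(dw):  # world shift mm -> tool shift m
    return np.round(R.from_quat(arm.read_state()['ee_rot']).inv().apply(dw)/1000,4)
E
python3 - <<'E'
from h import *
for n in('scene','top'):
    c=arm.get_image(n); save(c,n+'0.png'); np.savez(n+'0.npz',**c); print(n,c['xyz'],np.round(c['rotation'],3).tolist(),c['fx'],c['cx'],c['cy'])
s=arm.read_state();print(s)
E
```

```text
scene [1167.57922268  399.1782778   908.03558587] [0.425, 0.829, -0.319, -0.173] 404.7147255454365 322.93108193510324 201.09927146413034
top [ 346.32545145  -41.33500624 1342.51879911] [-0.701, 0.706, -0.062, 0.079] 420.64615795031153 314.50804642266456 199.91840284226848
{'clock': 0.1, 'joints': array([ 1.41959803e+00,  3.85485694e-01,  6.72913940e-03, -4.49322124e-04,
       -1.19396762e+00, -2.58590241e-01]), 'joint_vel': array([ 0.00077276, -0.00206813,  0.00445056,  0.0011433 , -0.00145217,
        0.00196086]), 'joint_efforts': array([-5.52321635e-04, -3.93321097e+01,  1.88927668e+01,  4.19790924e+00,
       -2.59818698e-03,  2.27350810e-06]), 'position': array([248.80435256, 572.81984084, 255.31208692]), 'ee_rot': array([ 9.79065162e-01, -2.03544679e-01, -1.56783288e-04,  9.73741942e-04]), 'contact_force': array([-0.32243524,  0.3947459 ,  0.31416021]), 'wrist_torque': array([ 0.03756316, -0.04860857, -0.05253544]), 'grasp_force': 0.0, 'gripper_width': 85.40411419819198}
```

```bash
sed -i "s/np.array(c\['rotation'\]).reshape(3,3)/R.from_quat(c['rotation']).as_matrix()/" h.py; python3 -c "
import h"; grep -n as_matrix h.py|head -3
```

```text
5:    d=R.from_quat(c['rotation']).as_matrix()@np.array([(u-c['cx'])/c['fx'],(v-c['cy'])/c['fy'],1]); return np.array(c['xyz']),d
9:    q=R.from_quat(c['rotation']).as_matrix().T@(np.array(p)-np.array(c['xyz'])); return np.array([c['fx']*q[0]/q[2]+c['cx'],c['fy']*q[1]/q[2]+c['cy']])
```

View pics/top0.png

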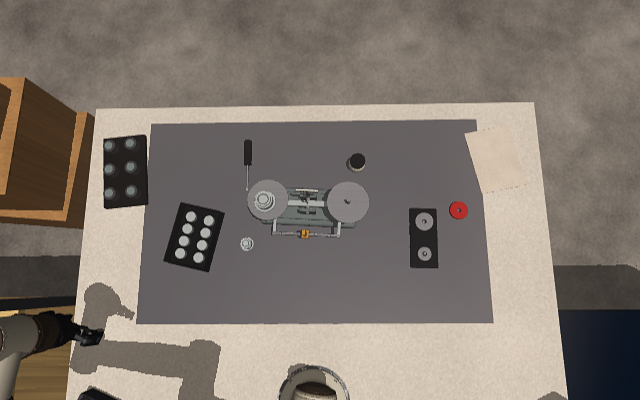

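View pics/scene0.png

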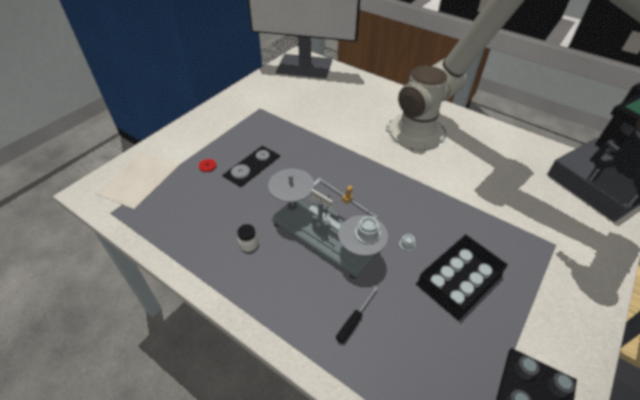

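Top view: the housing candidates are the larger one on the left pan (264,200) and a smaller one on the bench (247,243). The larger one on the pan fits. The 200 g candidates are grey (424,221) and red (459,210). The grey one on the stand fits, with the 100 g at (424,254). The rider is brass at about (305,234) and the spindle at (347,202). I'll confirm with a crop and measure.

```bash
python3 - <<'E'
from h import *
c=dict(np.load('top0.npz'));s=dict(np.load('scene0.npz'))
save(c,'crop0.png',(235,140,475,275),3.3)
im=c['image']
hsv=cv2.cvtColor(im,cv2.COLOR_RGB2HSV);g=im.max(2)
def cen(m,b):
    x0,y0,x1,y1=b;m=m[y0:y1,x0:x1].astype(np.uint8);n,l,st,ce=cv2.connectedComponentsWithStats(m);i=1+st[1:,4].argmax();return ce[i]+[x0,y0],st[i]
for n,m,b,z in(('w200',g>70,(412,210,436,235),18),('w100',g>70,(412,242,436,266),17),('brass',(hsv[...,1]>110)&(g>80),(270,215,340,245),110),('pan',g>105,(325,178,372,226),136),('stand',g<40,(405,200,445,275),8)):
    p,st=cen(m,b);print(n,p.round(1),st,onz(c,*p,z).round(1))
print('spindle',onz(c,347.5,201.5,170),'house',onz(c,264,200,160))
E
```

```text
w200 [423.8 221. ] [  3   2  18  19 262] [ 542.  -354.4   18. ]
w100 [424.2 253.4] [  6   5  14  14 151] [ 440.6 -350.3   17. ]
brass [304.8 233.7] [31 15  8  8 58] [493.9  17.7 110. ]
pan [347.7 202.3] [   2    3   43   45 1423] [ 581.6 -109.   136. ]
stand [421.8 237.6] [   4    9   29   59 1002] [ 490.8 -347.6    8. ]
spindle [ 577.40532156 -106.48719551  170.        ] house [586.14334837 132.71815795 160.        ]
```

View pics/crop0.png

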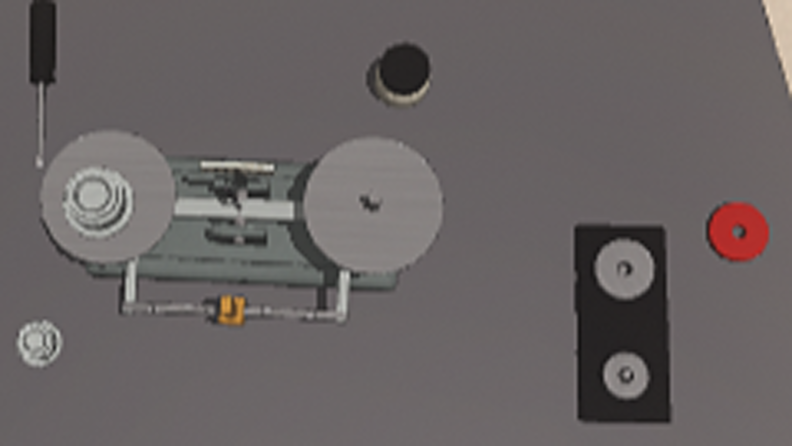

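The crop confirms the choices: the larger housing is on the left pan, and the grey rings are on the stand with the wider one at x≈542. I'll turn the tool square and travel to the stand.

```bash
python3 -m pendant '[[0,0,-0.02,0,0,-7.8,0.0854],[0,0,-0.02,0,0,-7.9,0.0854],[0,0,-0.01,0,0,-7.8,0.0854],[0.015,0.047,0,0,0,0,0.0854],[0.015,0.047,0,0,0,0,0.0854],[0.015,0.047,0,0,0,0,0.0854],[0.015,0.047,0,0,0,0,0.0854],[0.015,0.047,0,0,0,0,0.0854],[0.015,0.047,0,0,0,0,0.0854],[0.015,0.047,0,0,0,0,0.0854],[0.015,0.047,0,0,0,0,0.0854],[0.015,0.047,0,0,0,0,0.0854]]'
python3 -m pendant '[[0.015,0.047,0,0,0,0,0.0854],[0.015,0.047,0,0,0,0,0.0854],[0.015,0.047,0,0,0,0,0.0854],[0.015,0.047,0,0,0,0,0.0854],[0.015,0.047,0,0,0,0,0.0854],[0.015,0.047,0,0,0,0,0.0854],[0.014,0.047,0,0,0,0,0.0854],[0.014,0.047,0.02,0,0,0,0.0854],[0.01,0.047,0.02,0,0,0,0.0854],[0,0.047,0.02,0,0,0,0.0854],[0,0.03,0.02,0,0,0,0.0854],[0,0,0,0,0,0,0.0854]]'
```

```text
clock: 1.3
position: [383.9, 148.3, 306.3]
ee_rot: [1.0, 0.001, 0.0, -0.0]
contact_force: [0.0, 0.4, 0.3]
gripper_width: 85.4
grasp_force: 0.0
clock: 2.5
position: [508.9, -346.7, 223.6]
ee_rot: [1.0, -0.002, -0.004, -0.002]
contact_force: [-0.7, 0.6, -0.0]
gripper_width: 85.2
grasp_force: 0.0
```

```bash
python3 - <<'E'
from h import *
s=arm.read_state();print(s['position'],s['ee_rot'],s['contact_force'])
c=arm.get_image('wrist');save(c,'w1.png');np.savez('w1.npz',**c);print(c['xyz'],c['rotation'],c['fx'])
print(proj(c,[542,-354.4,18]),proj(c,[440.6,-350.3,17]))
E
```

```text
[ 508.87487622 -346.65266899  223.58486933] [ 0.99998772 -0.00249242 -0.00389209 -0.00179057] [-0.68588309  0.62074435 -0.02074713]
[ 575.90416487 -348.40620388  340.15323783] [-0.69876118  0.70246096  0.09722927 -0.0939568 ] 356.33561776603506
[320.93625173 138.06360686] [316.66878873 242.81185052]
```

View pics/w1.png

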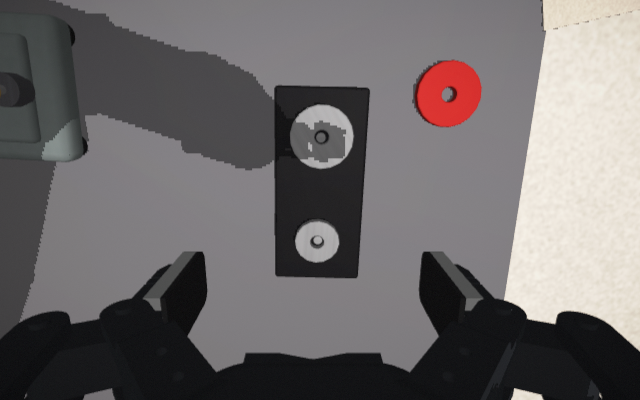

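The wrist view shows the 200 g ring at (322,136), the 100 g at (317,241) on the stand, and the red decoy at (448,94).

```bash
python3 - <<'E'
from h import *
c=dict(np.load('w1.npz'));im=c['image'];g=im.max(2)
m=(g>62).astype(np.uint8)
for b,z in(((283,98,360,175),18.2),((290,215,345,265),17.2)):
    x0,y0,x1,y1=b;k=cv2.findContours(m[y0:y1,x0:x1],cv2.RETR_EXTERNAL,cv2.CHAIN_APPROX_NONE)[0];k=max(k,key=cv2.contourArea)
    e=cv2.fitEllipse(cv2.convexHull(k));p=np.array(e[0])+[x0,y0];print(p,e[1],onz(c,*p,z))
s=arm.read_state();print(s['clock'],s['position'],s['ee_rot'])
E
```

```text
[321.51952362 136.12966537] (63.803314208984375, 65.0005111694336) [ 543.73378338 -354.91726586   18.2       ]
[316.78868866 240.85622025] (43.029598236083984, 44.66642379760742) [ 442.73050525 -350.42120518   17.2       ]
2.55 [ 509.70280795 -345.46779188  225.65174576] [ 0.99999483 -0.00156079 -0.00257234 -0.00113718]
```

```bash
python3 -m pendant '[[0.017,0.005,0.04,0,0,0,0.0854],[0.017,0.0045,0.04,0,0,0,0.0854],[0,0,0.04,0,0,0,0.0854],[0,0,0.03,0,0,0,0.0854],[0,0,0,0,0,0,0.0854],[0,0,0,0,0,0,0.0854]]'
python3 - <<'E'
from h import *
s=arm.read_state();print(s['position'],s['ee_rot'],s['contact_force'])
c=arm.get_image('wrist');save(c,'w2.png');print(proj(c,[543.7,-355,18.2]))
E
```

```text
clock: 3.15
position: [546.1, -353.3, 79.9]
ee_rot: [1.0, 0.001, 0.0, 0.001]
contact_force: [1.1, -0.3, 0.7]
gripper_width: 85.5
grasp_force: 0.0
[ 546.07433261 -353.28609832   79.93325122] [9.99999158e-01 1.09154382e-03 4.41128494e-04 5.46292683e-04] [ 1.12574951 -0.26524856  0.6689363 ]
[314.06439359 234.67952745]
```

```bash
python3 -m pendant '[[-0.002,0.0015,0.022,0,0,0,0.0854],[0,0,0.016,0,0,0,0.0854],[0,0,0.006,0,0,0,0.0854],[0,0,0,0,0,0,0.0854],[0,0,0,0,0,0,0.0854]]'
python3 - <<'E'
from h import *
c=arm.get_image('wrist');save(c,'w3.png',(150,60,480,400),1.7)
s=arm.read_state();print(s['position'],s['contact_force'])
m=(c['image'].max(2)>62)
E
```

```text
clock: 3.7
position: [544.3, -355.6, 36.6]
ee_rot: [1.0, 0.0, 0.002, 0.001]
contact_force: [0.4, 0.0, 0.8]
gripper_width: 85.6
grasp_force: 0.0
[ 544.23020687 -355.56720811   36.52722175] [-0.53429046 -0.09085933 -0.56260764]
```

View pics/w3.png

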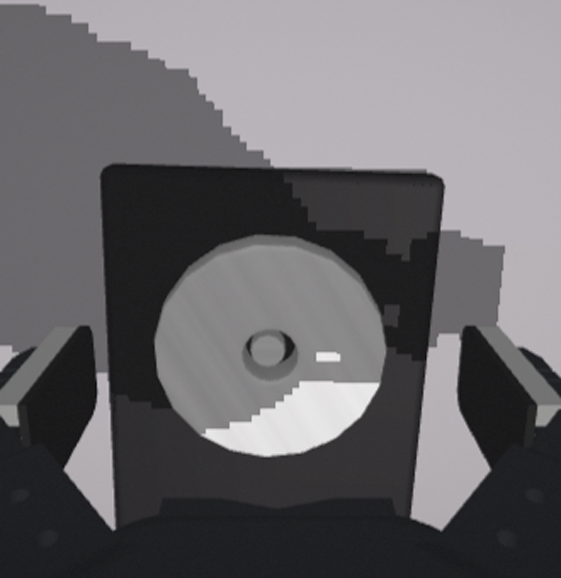

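The 200 g ring is centred at crop (270,346), midway between the open pads (97 and 458) to within about 2 mm. I'll nudge and close.

```bash
python3 -m pendant '[[0,-0.0015,0,0,0,0,0.0854],[0,0,0,0,0,0,0.062],[0,0,0,0,0,0,0.062],[0,0,0,0,0,0,0.062]]'
python3 - <<'E'
from h import *
s=arm.read_state();print(s['position'],s['contact_force'])
E
python3 -m pendant '[[0,0,0,0,0,0,0.045],[0,0,0,0,0,0,0.045],[0,0,0,0,0,0,0.045],[0,0,0,0,0,0,0.045]]'
```

```text
clock: 4.15
position: [543.2, -353.7, 34.8]
ee_rot: [1.0, 0.0, 0.0, 0.0]
contact_force: [-0.3, -0.3, -0.6]
gripper_width: 62.3
grasp_force: 0.0
[ 543.19198727 -353.69761394   34.77943619] [-0.30552667 -0.31514109 -0.60513187]
clock: 4.55
position: [543.3, -354.0, 35.8]
ee_rot: [1.0, 0.0, 0.0, 0.0]
contact_force: [-1.7, 1.3, 6.0]
gripper_width: 53.6
grasp_force: 61.9
```

```bash
python3 -m pendant '[[0,0,-0.004,0,0,0,0.045],[0,0,-0.02,0,0,0,0.045],[0,0,-0.03,0,0,0,0.045],[0,0,-0.04,0,0,0,0.045],[0,0,-0.05,0,0,0,0.045],[0,0,0,0,0,0,0.045],[0,0,0,0,0,0,0.045]]'
python3 - <<'E'
from h import *
c=arm.get_image('wrist');save(c,'w4.png',(150,100,480,400),2);np.savez('w4.npz',**c)
s=arm.read_state();print(s['position'],s['contact_force'])
E
```

```text
clock: 5.25
position: [543.3, -353.5, 179.7]
ee_rot: [1.0, -0.0, 0.001, -0.0]
contact_force: [-0.2, -0.9, -2.8]
gripper_width: 53.8
grasp_force: 63.6
[ 542.3475557  -353.06815042  177.68501643] [ 0.36307175 -0.07230914 -3.16353883]
```

View pics/w4.png

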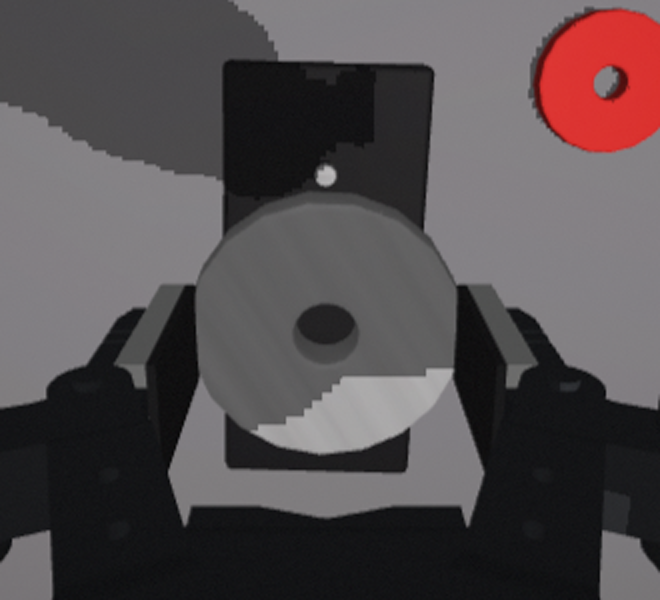

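The ring is held square: bore centre at crop (325,333), pads symmetric either side. I'll go to a viewing spot in front of the spindle at equal depth.

```bash
python3 -m pendant '[[0,-0.01,-0.014,0,0,0,0.045],[-0.006,-0.045,0,0,0,0,0.045],[-0.006,-0.045,0,0,0,0,0.045],[-0.006,-0.045,0,0,0,0,0.045],[-0.003,-0.045,0,0,0,0,0.045],[0,-0.035,0,0,0,0,0.045],[0,-0.015,0,0,0,0,0.045],[0,-0.007,0,0,0,0,0.045],[0,0,0,0,0,0,0.045],[0,0,0,0,0,0,0.045],[0,0,0,0,0,0,0.045]]'
python3 - <<'E'
from h import *
c=arm.get_image('wrist');save(c,'w5.png',(150,0,480,400),1.45);np.savez('w5.npz',**c)
s=arm.read_state();print(s['position'],s['contact_force'],c['xyz'],proj(c,[577.4,-106.5,170]))
for i in range(5): arm.get_image('wrist'); print(arm.read_state()['position'])
E
```

```text
clock: 6.4
position: [522.0, -107.8, 192.4]
ee_rot: [1.0, -0.001, -0.0, 0.0]
contact_force: [0.6, -0.0, -2.2]
gripper_width: 53.5
grasp_force: 63.7
[ 521.96866363 -107.79842803  192.41475738] [-0.47708332 -1.05485577 -0.56847911] [ 588.17341311 -108.86891803  309.43833114] [306.60370917 130.55568968]
[ 521.96178853 -107.69647251  192.43873708]
[ 521.97675445 -107.57070575  192.49132767]
[ 521.9866861  -107.41115485  192.53461587]
[ 522.0086181  -107.26555168  192.57784555]
[ 521.99255136 -107.12960192  192.59748017]
```

View pics/w5.png

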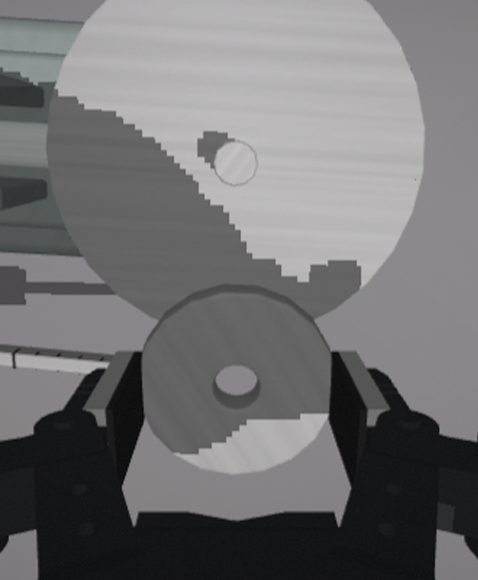

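Spindle tip at crop (236,163) → full (312.8,112); ring bore rim centred near crop (236,386) → full (313,266). Now a precise fit.

```bash
python3 - <<'E'
from h import *
c=dict(np.load('w5.npz'));g=cv2.cvtColor(c['image'],cv2.COLOR_RGB2GRAY)
np.set_printoptions(linewidth=250)
print('bore row265',g[265,290:336]);print('bore col313',g[245:290,313])
print('tip row112',g[112,292:336]);print('tip col313',g[92:134,313]);print('ring row 255',g[255,240:256],g[255,370:385]);
print(c['xyz'],R.from_quat(c['rotation']).as_matrix().round(4))
E
```

```text
bore row265 [ 98  99  99  99  98  96  82  70  66  82 129 135 135 134 136 135 136 135 135 136 136 136 136 136 136 135 136 136 135 136 136 136 135 135 136 128  86  70  68  82  95  97  99 100  98  99]
bore col313 [ 98  99  98  98  98  96 103 124 136 135 137 135 136 136 136 137 136 136 136 135 136 136 136 136 136 135 135 107  74  74  74  74  76  76  75  78  79  95 104 101  99  98  98  98  97]
tip row112 [154 154 154 111 105 128 177 184 185 188 189 191 191 192 194 192 189 186 184 184 184 184 185 186 187 189 190 189 187 186 185 185 185 184 170 165 184 186 187 186 186 186 186 188]
tip col313 [186 187 188 189 171 162 180 191 191 193 194 194 192 189 188 185 184 184 184 184 184 184 186 187 187 189 189 189 189 187 186 186 184 184 173 157 171 185 187 188 187 188]
ring row 255 [20 18 17 14 18 18 18 53 93 96 96 97 98 98 98 98] [101 100 101 100 101 101 102 101  52  24  15  17  16  16  16]
[ 588.17341311 -108.86891803  309.43833114] [[-2.200e-03 -9.653e-01 -2.610e-01]
 [-1.000e+00  2.100e-03  7.000e-04]
 [-1.000e-04  2.610e-01 -9.653e-01]]
```

```bash
python3 - <<'E'
from h import *
c=dict(np.load('w5.npz'))
for zt in(173.9,174.9,175.9):
    b=onz(c,312.6,266.6,zt)
    print(b,onz(c,311.4,112,169.8),onz(c,311.4,112,169.8)-b)
print(onz(c,311.4,112,168.8),arm.read_state()['position'],arm.read_state()['clock'])
E
```

```text
[ 521.96502406 -108.68785494  173.9       ] [ 584.34946598 -108.37082439  169.8       ] [62.38444192  0.31703055 -4.1       ]
[ 522.45350867 -108.68919082  174.9       ] [ 584.34946598 -108.37082439  169.8       ] [61.89595731  0.31836643 -5.1       ]
[ 522.94199328 -108.6905267   175.9       ] [ 584.34946598 -108.37082439  169.8       ] [61.4074727   0.31970231 -6.1       ]
[ 584.32208133 -108.36725736  168.8       ] [ 521.99255136 -107.12960192  192.59748017] 6.7
```

```bash
python3 -m pendant '[[0,0,-0.014,0,0,0,0.045],[0.03,0,0,0,0,0,0.045],[0.025,-0.0003,0,0,0,0,0.045],[0.0069,0,0,0,0,0,0.045],[0,0,0,0,0,0,0.045],[0,0,0,0,0,0,0.045],[0,0,0,0,0,0,0.045]]'
python3 - <<'E'
from h import *
c=arm.get_image('wrist');save(c,'w6.png',(270,220,360,310),6);np.savez('w6.npz',**c)
s=arm.read_state();print(s['position'],s['contact_force'])
E
```

```text
clock: 7.4
position: [583.0, -106.4, 206.6]
ee_rot: [1.0, 0.0, -0.0, -0.0]
contact_force: [-0.1, 0.5, -2.1]
gripper_width: 53.6
grasp_force: 63.7
[ 583.06860249 -106.46750447  206.75925155] [ 0.04468661 -0.0511852  -1.95408135]
```

View pics/w6.png

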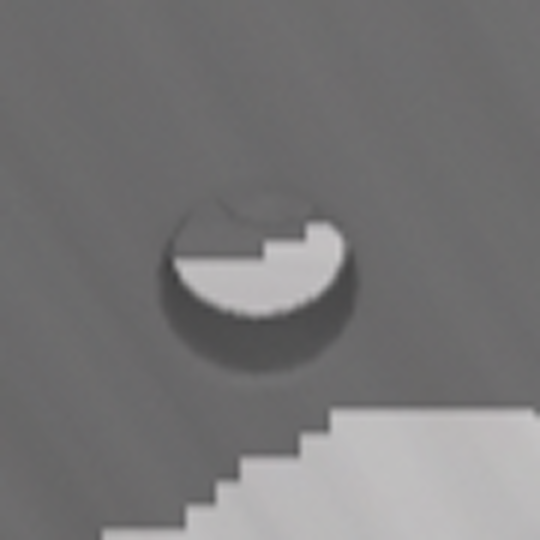

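```bash
python3 - <<'E'
from h import *
c=dict(np.load('w6.npz'));g=cv2.cvtColor(c['image'],cv2.COLOR_RGB2GRAY)
np.set_printoptions(linewidth=250)
print('cols',np.arange(298,330))
for r in range(248,262): print(r,g[r,298:330])
b=onz(c,313,266.6,206.7-17.5);print(b,c['cx'])
for t in(6,5.5): print(proj(c,[b[0]-t,b[1],169.8]),proj(c,[b[0],b[1]+t,169.8]),proj(c,[b[0],b[1]-t,169.8]))
E
```

```text
cols [298 299 300 301 302 303 304 305 306 307 308 309 310 311 312 313 314 315 316 317 318 319 320 321 322 323 324 325 326 327 328 329]
248 [107 107 107 106 107 107 107 107 108 109 107 108 108 107 107 106 105 105 104 105 106 106 105 106 106 106 107 106 108 107 108 108]
249 [107 106 107 106 107 107 107 108 107 109 107 107 107 106 105 105 105 104 104 104 105 105 105 104 107 106 108 107 107 108 108 108]
250 [105 106 106 106 107 107 107 107 107 107 106 106 105 105 104 104 104 104 103 103 103 105 105 105 106 106 107 107 107 108 107 108]
251 [105 106 107 106 106 106 106 105 105 105 105 105 105 104 104 104 102 103 102 102 102 102 104 104 106 106 106 106 107 107 108 108]
252 [106 106 106 106 106 106 106 104 104 104 104 105 105 104 105 106 106 106 105 103 103 102 103 103 104 106 106 107 106 107 107 107]
253 [105 105 106 105 104 104 103 104  99 103 104 105 106 106 106 108 109 108 106 106 105 105 104 102 103 104 105 106 107 107 107 107]
254 [106 105 105 103 103 104 105 105 102  97 102 105 107 107 108 108 108 108 106 106 105 105 106 106  98 101 103 104 106 107 107 107]
255 [105 104 103  99 102 10
[... 440 characters left out ...]
105 104 104 103 104 105 106 106 181 189 189 188 169 124 106 105 105]
259 [ 96  98 107 107 107 108 108 108 107 107 108 108 107 107 108 108 108 108 107 107 107 108 108 182 191 192 192 192 172 110 103 105]
260 [ 85 104 108 109 107 108 108 108 108 107 108 108 108 109 108 107 157 162 163 163 162 162 163 189 192 193 192 192 192 130 106 104]
261 [ 85 104 106 108 107 107 107 106 108 108 108 107 107 107 108 107 183 192 192 193 193 193 192 192 192 193 193 192 193 130  98 102]
[ 583.45357844 -107.49107669  189.2       ] 312.6365637739452
[312.98061194 259.81126269] [300.07104645 247.94522545] [325.88086641 247.9341705 ]
[312.98020594 258.83047044] [301.1464143  247.94476484] [324.80541593 247.93463114]
```

```bash
python3 - <<'E'
from h import *
c=dict(np.load('w6.npz'));g=cv2.cvtColor(c['image'],cv2.COLOR_RGB2GRAY)
print(g[266:288,313],g[248:254,313])
for dz in(-1,0,1):
  print(onz(c,313.1,272.5,179+dz)[:2]+[6.5,0],onz(c,313,282,189.2+dz)[:2]+[6.5,0],onz(c,315,257.4,169.8+dz)[:2]+[6,0])
E
```

```text
[187 186 184 184 185 185 140  79  79  79  80  81  82  83  84  86 103 111
 109 107 106 105] [106 105 104 104 106 108]
[ 581.58473813 -107.53941802] [ 582.38472649 -107.48888447] [ 584.22282757 -108.4440027 ]
[ 582.09339387 -107.53871389] [ 582.92578014 -107.48850039] [ 584.68099758 -108.43749872]
[ 582.60204962 -107.53800975] [ 583.46683379 -107.48811631] [ 585.13916759 -108.43099473]
```

```bash
python3 -m pendant '[[0.0013,0.0009,0.003,0,0,0,0.045],[0,0,0.002,0,0,0,0.045],[0,0,0,0,0,0,0.045],[0,0,0,0,0,0,0.045]]'
python3 - <<'E'
from h import *
c=arm.get_image('wrist');np.savez('w7.npz',**c);g=cv2.cvtColor(c['image'],cv2.COLOR_RGB2GRAY)
print(arm.read_state()['position'],arm.read_state()['contact_force'])
np.set_printoptions(linewidth=250);print('cols',np.arange(298,330))
for r in range(248,274): print(r,g[r,298:330])
for dz in(-1,0,1): print(onz(c,312.6,272.5,174+dz)[:2]+[6.5,0])
E
```

```text
clock: 7.85
position: [585.1, -107.3, 201.5]
ee_rot: [1.0, 0.0, -0.0, 0.0]
contact_force: [0.3, -0.2, -1.9]
gripper_width: 53.8
grasp_force: 63.8
[ 585.24023324 -107.27497733  201.62761055] [-0.47110324  0.65758242 -2.3054914 ]
cols [298 299 300 301 302 303 304 305 306 307 308 309 310 311 312 313 314 315 316 317 318 319 320 321 322 323 324 325 326 327 328 329]
248 [107 107 107 107 107 107 107 107 108 108 108 108 107 107 106 106 105 105 104 106 106 106 105 106 106 106 106 107 107 107 108 109]
249 [107 107 106 107 107 107 107 108 107 108 108 107 107 106 106 107 105 104 105 105 104 105 106 106 107 106 106 107 107 108 108 107]
250 [106 107 107 107 106 107 106 107 106 108 107 106 106 105 105 103 104 103 104 104 103 104 106 105 106 108 106 107 106 106 107 108]
251 [106 106 107 106 107 106 105 104 105 105 105 105 105 106 106 103 103 103 103 102 101 103 104 104 106 106 107 106 107 107 107 108]
252 [106 106 107 105 107 106 104 102 105 104 106 107 109 109 108 106 105 104 104 103 104 102 102 104 103 105 106 107 107 106 107 107]
253 [105 105 105 106 105 104 105 106 107 108 109 110 110 110 108 10
[... 2136 characters left out ...]
1 191 192 191 191 192 191 191 192 192 165 152 100  76  74  74  74  76  94]
270 [ 77  75  74  74  75  88 117 145 169 186 188 188 189 189 189 189 189 188 189 189 189 164 151 112  91  77  74  75  74  74  77  97]
271 [ 79  76  76  76  75  76  76  88 117 145 147 167 171 184 186 185 186 173 158 158 142 109  91  78  75  77  75  75  75  76  80  99]
272 [ 82  77  76  76  77  76  76  77  78  87  87 116 120 136 146 141 139 123 105 103  80  77  77  76  77  76  76  76  78  80  87 102]
273 [ 87  79  77  76  76  76  77  77  77  79  77  78  78  78  89  80  79  80  78  78  78  77  77  77  77  77  77  77  79  85 100 105]
[ 583.82419235 -108.16937465]
[ 584.33213973 -108.1699983 ]
[ 584.8400871  -108.17062195]
```

```bash
python3 - <<'E'
from h import *
c=dict(np.load('w7.npz'))
for gap in(3,4.2,5.5): print(gap,onz(c,313,272.4,169.8+gap)[0]+6.5-onz(c,313.2,266.9,169.8)[0]-6)
E
```

```text
3 -0.7328139787792907
4.2 -0.1236824665002132
5.5 0.5362100051355583
```

```bash
python3 -m pendant '[[0,0,0.002,0,0,0,0.045],[0,0,0.002,0,0,0,0.045],[0,0,0.002,0,0,0,0.045],[0,0,0.002,0,0,0,0.045],[0,0,0,0,0,0,0.045],[0,0,0,0,0,0,0.045]]'
python3 - <<'E'
from h import *
c=arm.get_image('wrist');np.savez('w8.npz',**c);save(c,'w8.png',(190,60,440,310),2.4)
E
```

```text
clock: 8.5
position: [585.2, -107.3, 193.6]
ee_rot: [1.0, 0.0, -0.0, 0.0]
contact_force: [0.2, 0.8, -2.9]
gripper_width: 53.8
grasp_force: 63.7
```

View pics/w8.png

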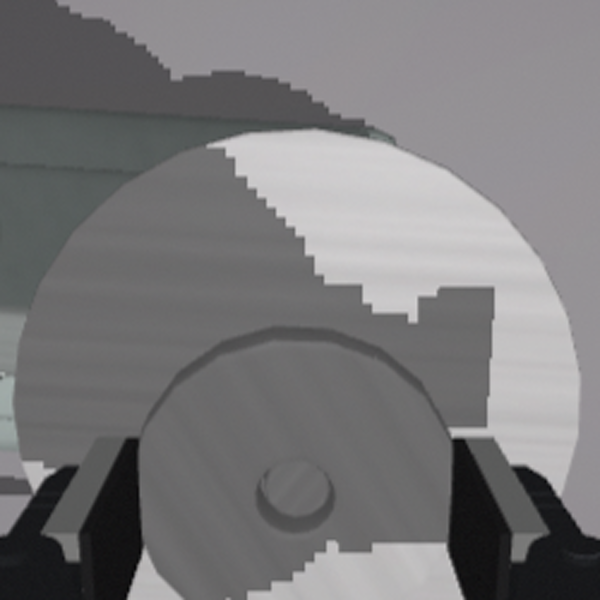

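The spindle tip appears inside the bore (crop 290,487), with no contact force. I'll lower further.

```bash
python3 -m pendant '[[0,0,0.003,0,0,0,0.045],[0,0,0.003,0,0,0,0.045],[0,0,0.003,0,0,0,0.045],[0,0,0.003,0,0,0,0.045],[0,0,0,0,0,0,0.045]]'
cat > q.py <<'E'
from h import *
c=arm.get_image('wrist');g=cv2.cvtColor(c['image'],cv2.COLOR_RGB2GRAY)
s=arm.read_state();print(s['clock'],s['position'],s['contact_force'])
# pan right edge & far edge (extents of pan outline)
np.set_printoptions(linewidth=250)
for r in(246,254,260,264,270): print(r,g[r,294:334])
b=cv2.GaussianBlur(g,(3,3),0).astype(int)
for col in(313,340): d=np.abs(np.diff(b[:195,col]));print('far edge',col,[(i,d[i]) for i in range(5,190) if d[i]>12])
t=arm.get_image('top');np.savez('t.npz',**t)
E
python3 q.py
```

```text
clock: 9.05
position: [585.1, -107.2, 180.9]
ee_rot: [1.0, 0.0, -0.0, -0.0]
contact_force: [-0.9, 0.5, -2.3]
gripper_width: 54.1
grasp_force: 63.7
9.1 [ 585.19611805 -107.22951605  181.25709147] [-0.65474582  0.42517488 -2.64451744]
246 [103 105 105 106 105 105 106 105 106 107 107 108 107 107 107 106 106 105 104 104 103 104 104 105 105 105 106 105 106 106 107 106 107 106 107 108 108 109 108 107]
254 [104 105 104 104 104 103 103 103 102  96  85  80  80  81  81  80  80  78  79  79  79  80  81  81  82  81  81  85  89 100 103 104 105 105 105 106 106 106 106 108]
260 [104 103 102  97  83 103  85  75  77  78  79  80  82  82  82  80  80  79  80  79  80  81  80  82  81  80  79  77  76  76  76  77  74  78  99 103 104 106 105 106]
264 [104 104  93  73  70  89  75  76  78  79  80  80  88  98  99 100 101 101 103 103 105 105 105 105 103  98  93  88  82  76  74  76  74  73  72  91 102 103 105 105]
270 [104 104  96  81  76  73  78  97 107 108 107 106 105 106 106 107 107 108 109 110 110 108 106 104 105 104 105 104 105 105 107 106 100  88  75  95 102 102 103 105]
far edge 313 [(95, np.int64(23)), (96, np.int64(23)), (113, np.int64(33)), (114, np.int64(41)), (115, np.int64(26)), (157, np.int64(24)), (158, np.int64(24))]
far edge 340 [(18, np.int64(16)), (19, np.int64(14)), (108, np.int64(24)), (109, np.int64(23)), (115, np.int64(15)), (116, np.int64(37)), (117, np.int64(40)), (118, np.int64(21)), (186, np.int64(31)), (187, np.int64(32))]
```

```bash
python3 -m pendant '[[0,0,0.003,0,0,0,0.045],[0,0,0.004,0,0,0,0.045],[0,0,0.004,0,0,0,0.045],[0,0,0.003,0,0,0,0.045],[0,0,0,0,0,0,0.045]]'
python3 -m pendant '[[0,0,0.001,0,0,0,0.045],[0,0,0.001,0,0,0,0.045],[0,0,0.001,0,0,0,0.045],[0,0,0,0,0,0,0.045]]'; python3 q.py
```

```text
clock: 9.65
position: [585.1, -107.2, 166.9]
ee_rot: [1.0, 0.0, -0.0, -0.0]
contact_force: [-0.1, -1.1, -1.6]
gripper_width: 53.7
grasp_force: 63.7
clock: 10.05
position: [585.2, -107.3, 164.6]
ee_rot: [1.0, 0.0, -0.0, -0.0]
contact_force: [-1.4, -0.7, -2.1]
gripper_width: 54.2
grasp_force: 63.8
10.1 [ 585.2356292  -107.27160139  164.63723743] [-0.92902734 -0.39432977 -1.49975613]
246 [105 105 106 106 105 107 106 106 106 108 107 108 108 108 107 106 107 107 105 105 104 104 104 106 105 105 105 106 106 107 107 107 108 107 109 109 109 109 110 108]
254 [104 104 104 106 104 105 103 104 105  96  86  80  80  80  81  81  80  79  79  81  81  80  81  82  83  81  81  85  90 100 103 104 105 106 106 106 106 107 107 108]
260 [105 104 102  98  85 104  81  75  77  78  79  80  81  81  81  81  80  79  79  80  81  79  82  82  83  82  80  79  77  77  77  78  76  79 100 104 106 105 106 106]
264 [105 103  92  75  71  86  76  75  78  79  79  79  81  81  81  80  81  79  80  80  81  80  80  82  82  82  80  78  77  76  78  77  75  73  72  91 103 105 106 106]
270 [105 105  95  81  76  73  73  76  78  79  79  80  81  81  80  80  79  80  79  79  81  79  81  81  82  82  81  78  78  78  75  77  76  75  75  97 102 104 104 105]
far edge 313 [(95, np.int64(22)), (96, np.int64(24)), (115, np.int64(33)), (116, np.int64(41)), (117, np.int64(25)), (163, np.int64(23)), (164, np.int64(24))]
far edge 340 [(10, np.int64(17)), (11, np.int64(15)), (109, np.int64(23)), (110, np.int64(23)), (117, np.int64(19)), (118, np.int64(43)), (119, np.int64(36)), (120, np.int64(13))]
```

```bash
for i in 1; do python3 -m pendant '[[0,0,0.001,0,0,0,0.045],[0,0,0.001,0,0,0,0.045],[0,0,0,0,0,0,0.045],[0,0,0,0,0,0,0.045]]'; done; python3 q.py | tail -2
```

```text
clock: 10.55
position: [585.3, -107.4, 162.8]
ee_rot: [1.0, 0.0, 0.0, 0.0]
contact_force: [-1.6, -0.8, -0.7]
gripper_width: 53.6
grasp_force: 64.0
far edge 313 [(95, np.int64(23)), (96, np.int64(23)), (115, np.int64(31)), (116, np.int64(42)), (117, np.int64(27)), (158, np.int64(33)), (159, np.int64(35))]
far edge 340 [(10, np.int64(17)), (11, np.int64(16)), (109, np.int64(23)), (110, np.int64(23)), (117, np.int64(17)), (118, np.int64(40)), (119, np.int64(39)), (120, np.int64(16))]
```

```bash
python3 -m pendant '[[0,0,0.001,0,0,0,0.045],[0,0,0.001,0,0,0,0.045],[0,0,0,0,0,0,0.045],[0,0,0,0,0,0,0.045]]'; python3 q.py | tail -2
```

```text
clock: 11.05
position: [585.2, -107.5, 160.6]
ee_rot: [1.0, 0.0, -0.0, 0.0]
contact_force: [-0.9, -1.9, 0.4]
gripper_width: 54.1
grasp_force: 64.0
far edge 313 [(95, np.int64(23)), (96, np.int64(24)), (115, np.int64(31)), (116, np.int64(42)), (117, np.int64(27)), (158, np.int64(33)), (159, np.int64(35))]
far edge 340 [(9, np.int64(18)), (10, np.int64(16)), (109, np.int64(23)), (110, np.int64(23)), (117, np.int64(16)), (118, np.int64(41)), (119, np.int64(39)), (120, np.int64(16))]
```

Ring is seated and the pan is moving with it. I'll release and rise.

```bash
python3 -m pendant '[[0,0,0,0,0,0,0.06],[0,0,0,0,0,0,0.066],[0,0,0,0,0,0,0.075],[0,0,-0.005,0,0,0,0.0854],[0,0,-0.03,0,0,0,0.0854],[0,0,-0.04,0,0,0,0.0854],[0,0,-0.04,0,0,0,0.0854],[0,0,0,0,0,0,0.0854]]'
python3 - <<'E'
from h import *
t0=dict(np.load('top0.npz'));
s=arm.get_image('scene');np.savez('s1.npz',**s);s0=dict(np.load('scene0.npz'))
# pan centre in scene: brightest disc region near (291,186)
for c in(s0,s):
    g=cv2.cvtColor(c['image'],cv2.COLOR_RGB2GRAY)
    print('near rail right end',[int(x) for x in g[165:205,270]])
c=arm.get_image('wrist');save(c,'w9.png',(0,0,640,400),1.25);np.savez('w9.npz',**c)
print(arm.read_state()['position'])
E
```

```text
clock: 11.95
position: [588.4, -107.6, 283.3]
ee_rot: [1.0, 0.001, 0.007, 0.001]
contact_force: [1.0, 0.1, -0.3]
gripper_width: 85.4
grasp_force: 0.0
near rail right end [92, 104, 108, 111, 111, 111, 111, 111, 111, 112, 113, 116, 123, 127, 133, 136, 140, 139, 140, 141, 142, 142, 143, 141, 141, 139, 132, 126, 117, 111, 109, 110, 110, 110, 111, 111, 112, 113, 110, 111]
near rail right end [97, 110, 116, 117, 118, 119, 117, 118, 118, 118, 117, 118, 117, 119, 117, 119, 119, 122, 125, 129, 134, 140, 144, 145, 146, 147, 148, 150, 149, 147, 144, 140, 132, 123, 118, 117, 118, 117, 116, 118]
[ 585.62853878 -107.02687504  277.21477201]
```

View pics/w9.png

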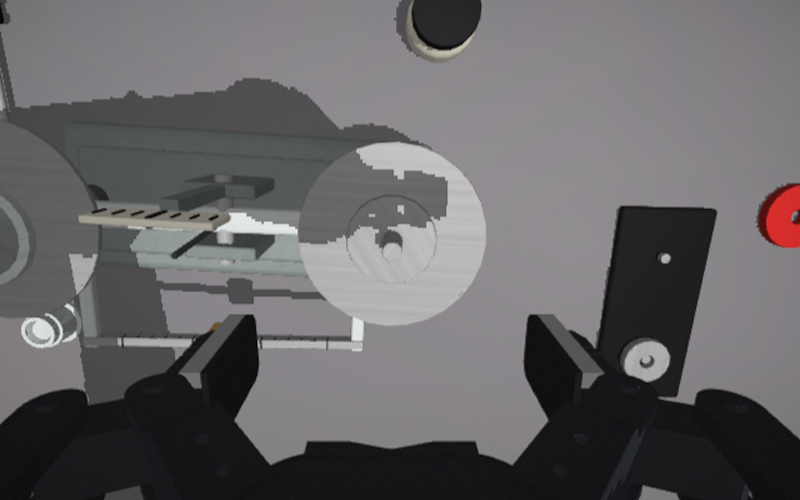

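The 200 g ring lies on the pan around the spindle (concentric at about (392,245)). The 100 g ring and the jar are untouched. The rider is hidden behind the left finger. I'll move over it and measure it and the beam numerically.

```bash
python3 -m pendant '[[-0.03,-0.02,0,0,0,0,0.06],[-0.035,-0.03,0,0,0,0,0.03],[-0.035,-0.03,0,0,0,0,0.03],[-0.025,-0.03,0,0,0,0,0.03],[-0.01,-0.013,0,0,0,0,0.03],[0,0,0,0,0,0,0.03],[0,0,0,0,0,0,0.03],[0,0,0,0,0,0,0.03],[0,0,0,0,0,0,0.03]]'
cat > m.py <<'E'
from h import *
import sys
# scene tilt readout
s=arm.get_image('scene');g=cv2.cvtColor(s['image'],cv2.COLOR_RGB2GRAY)
np.savez('s_%s.npz'%sys.argv[1],**s)
w=arm.get_image('wrist');np.savez('wr_%s.npz'%sys.argv[1],**w)
st=arm.read_state();print(st['clock'],st['position'],st['gripper_width'])
h=cv2.cvtColor(w['image'],cv2.COLOR_RGB2HSV)
m=((h[...,0]>8)&(h[...,0]<30)&(h[...,1]>90)&(h[...,2]>60)).astype(np.uint8)
n,l,stt,ce=cv2.connectedComponentsWithStats(m)
for i in range(1,n):
    if stt[i,4]>15: print('brass',stt[i],ce[i].round(1),onz(w,*ce[i],125).round(1))
E
python3 m.py a
python3 - <<'E'
from h import *
a=dict(np.load('scene0.npz'));b=dict(np.load('s_a.npz'))
A,B=[cv2.cvtColor(x['image'],cv2.COLOR_RGB2GRAY) for x in(a,b)]
np.set_printoptions(linewidth=250)
for col in(280,291,300): print(col,A[166:210,col],'\n   ',B[166:210,col])
E
```

```text
clock: 12.95
position: [450.6, 15.1, 275.1]
ee_rot: [1.0, -0.0, -0.001, 0.0]
contact_force: [-0.1, -0.2, 0.5]
gripper_width: 30.3
grasp_force: 0.0
13.05 [450.5411252   15.16537844 275.2429972 ] 30.17744347804401
brass [294 111  29  31 791] [307.7 126.1] [499.3  17.8 125. ]
280 [110 112 113 116 124 133 139 139 142 140 140 139 140 139 141 142 142 141 142 141 141 143 141 142 142 143 145 145 144 145 146 144 138 125 112 108 110 111 111 111 111 106 101  92] 
    [116 116 117 116 117 116 116 116 117 120 129 140 145 148 148 146 147 145 145 147 147 144 142 142 136 135 139 143 146 146 148 151 149 151 151 152 151 146 136 119 112 110 106  96]
291 [109 115 126 135 140 140 139 140 139 132 118  98  86  82  84  83  83  81  83  89 102 120 136 142 143 143 142 142 143 145 143 144 144 142 130 108  84  71  61  54  50  50  52  56] 
    [116 116 117 116 115 117 118 122 132 141 145 145 146 146 146 138 121  99  86  85  85  85  92 108 130 142 146 145 134 115  99 102 125 143 148 150 148 151 150 146 129  98  66  60]
300 [111 110 115 122 133 138 140 142 141 140 140 140 139 140 139 140 141 140 141 141 141 141 142 140 141 143 144 143 143 144 142 141 134 118 105 104 104  97  87  81  71  72  70  70] 
    [115 115 116 117 116 115 116 117 122 133 142 145 146 146 146 147 146 144 145 145 146 144 142 138 129 116 104 102 114 130 142 147 148 149 150 150 150 145 136 120 106  95  88  79]
```

```bash
python3 - <<'E'
from h import *
b=dict(np.load('scene0.npz'))
print(proj(b,[582,-107.5,170]),proj(b,[582,-107.5,148.4]))
w=dict(np.load('wr_a.npz'));h=cv2.cvtColor(w['image'],cv2.COLOR_RGB2HSV)
m=((h[...,0]>8)&(h[...,0]<30)&(h[...,1]>90)&(h[...,2]>60))
for r in range(110,144): x=np.where(m[r])[0]; x=x[(x>280)&(x<335)]; print(r,x.min() if len(x) else None,x.max() if len(x) else None,h[r,294:324:2,2])
E
```

```text
[290.17289561 174.22122061] [290.53097831 180.08521167]
110 None None [ 87  86  88  87  85  85  85  87  87  86 120 121 120 121 121]
111 297 302 [ 87  97 125 118 109 100  95  95  92  92  88  88  87  86  87]
112 296 318 [ 86 130 199 193 192 184 178 171 163 153 143 118 112  90  86]
113 295 321 [ 86 173 237 198 189 183 181 175 219 212 206 191 185 177  96]
114 295 321 [ 86 191 244 172 149 148 148 145 239 238 236 233 231 228 109]
115 295 322 [ 87 196 215 159 150 149 149 149 210 241 244 243 242 238 115]
116 295 322 [ 88 198 151 149 150 150 142 143 146 239 244 244 244 240 117]
117 295 321 [ 88 201 151 150 149 129 122 122 127 191 242 244 243 238 136]
118 295 321 [ 87 203 150 149 150 110 109 109 108 108 192 242 243 237 147]
119 295 321 [ 87 205 152 149 149 104 107 135 139 126 119 195 242 235 156]
120 295 321 [ 85 209 151 149 143 101 105 189 199 189 189 185 222 233 161]
121 295 321 [ 92 212 150 149 139 101 118 224 230 228 231 227 212 230 160]
122 295 321 [112 211 151 150 138 100 138 231 239 242 241 240 227 228 133]
123 295 321 [123 209 150 149 138 101 149 232 243 245 244 244 231 226 145]
124 29
[... 777 characters left out ...]
2 244 246 246 247 221 125 153]
135 294 320 [ 96 141 148 206 188 102 203 243 245 247 246 247 213 125 153]
136 294 320 [ 98 141 147 148 224 111 204 245 246 247 247 246 201 123 153]
137 294 320 [ 93 141 147 147 204 112 210 246 247 248 247 243 189 121 152]
138 295 320 [ 90 141 147 147 147 118 217 247 248 248 245 241 179 122 152]
139 295 320 [ 86 134 138 139 139 131 211 244 245 242 240 238 166 124 153]
140 296 319 [ 84 109 115 118 125 125 180 231 233 228 228 229 144 129 153]
141 307 318 [ 85  87  92  94  99 101 143 182 181 173 170 173 129 141 152]
142 None None [127  91  86  85  84  85 144 144 141 141 138 138 142 150 152]
143 None None [150  96  85  85 127 128 151 152 152 152 152 153 152 152 153]
```

```bash
python3 - <<'E'
from h import *
w=dict(np.load('wr_a.npz'));print(w['xyz'],onz(w,312.7,130.5,132),onz(w,307,130.5,132),onz(w,318.3,130.5,132),onz(w,312,120.5,132),onz(w,312,140.5,132))
t=dict(np.load('top0.npz'));g=t['image'].max(2)
# pan centres in the top view by Hough
r=cv2.HoughCircles(cv2.resize(cv2.cvtColor(t['image'],cv2.COLOR_RGB2GRAY)[170:235,235:380],None,fx=4,fy=4,interpolation=cv2.INTER_CUBIC),cv2.HOUGH_GRADIENT,1,200,param1=100,param2=20,minRadius=70,maxRadius=100)
for x,y,R_ in r[0]: p=(x/4+235,y/4+170); print(p,R_/4,onz(t,*p,114),onz(t,*p,136))
E
```

```text
[516.83187355  14.10809128 392.19186043] [496.66332354  14.07864131 132.        ] [496.67097304  18.18037945 132.        ] [496.65580823  10.04885319 132.        ] [503.70512082  14.56599106 132.        ] [489.52089065  14.59897555 132.        ]
(np.float32(268.375), np.float32(200.625)) 21.175 [593.43632088 126.33747065 114.        ] [589.01112272 123.33483488 136.        ]
(np.float32(348.375), np.float32(202.875)) 20.575 [ 584.25426822 -112.10829874  114.        ] [ 579.99349991 -110.84090875  136.        ]
```

Beam reads fully right-down (scene shift 6 px ≈ full travel), so the 200 g ring alone is enough and the rider must go left. Straddling its tab with the fingers.

```bash
python3 -m pendant '[[0.02,0,0.03,0,0,0,0.03],[0.02,0,0.03,0,0,0,0.03],[0.0065,0,0.025,0,0,0,0.03],[0,0,0.02,0,0,0,0.03],[0,0,0,0,0,0,0.03],[0,0,0,0,0,0,0.03]]'; python3 m.py b
```

```text
clock: 13.65
position: [497.1, 15.4, 170.8]
ee_rot: [1.0, 0.0, -0.0, 0.0]
contact_force: [0.3, -0.3, 0.3]
gripper_width: 29.9
grasp_force: 0.0
13.75 [497.59186724  15.76010082 172.01042936] 29.981311009793767
brass [ 288  195   39   67 2112] [307.9 224.7] [506.1  17.  125. ]
```

```bash
python3 - <<'E'
from h import *
w=dict(np.load('wr_b.npz'));h=cv2.cvtColor(w['image'],cv2.COLOR_RGB2HSV);np.set_printoptions(linewidth=250)
for r in(230,240,250,256): print(r,h[r,270:350:2,2])
g=h[...,2]
for r in(240,270,290,300): print(r,g[r,230:400:4])
print(proj(w,[496.6,14.1,132]),w['xyz'])
E
```

```text
230 [150 150 151 151 150 150 150 151 151 114 144 152 150 246 229 104 105 110 111 111 111 112 111 109 112 114 123 225 150 152 152 153 152 152 152 153 152 152 153 153]
240 [ 91  62  21  20 143 149 149 150 150 151 167 176 176 177 198 119 104 125 144 152 151 150 150 151 152 152 141 136 153 151 152 153 152 153 153 152 153 152 152 101]
250 [ 30  23  21  21 123 148 149 148 149 149 150 149 149 150 150 150 107 139 148 151 149 148 148 149 151 148 138 148 150 152 151 152 152 152 152 152 151 151 151  55]
256 [ 21  21  19  18 109 148 148 148 148 148 149 149 149 148 150 149 116 137 147 151 153 152 153 154 152 143 123 151 150 150 151 151 151 151 151 151 152 151 151  49]
240 [147 148 149 148 148 149 148 148  91  92  91  21 143 149 150 167 176 198 104 144 151 150 152 141 153 152 152 153 153 152  21  86  92  93 148 152 152 152 152 152 152 152 153]
270 [146  63  26  24  27  90  91  90  91  22  17  20  48 146 148 148 148 148 147 148 148 149 150 149 150 149 149 150 149 149  18  20  22  69  91  92  90  30  26  28  26 149 148]
290 [ 25  29  27  27  26  27  26  25  29  31  20  20 140 146 146 146 146 147 147 148 148 148 147 147 147 148 147 147 147 149  20  19  22  30  24  27  25  27  29  29  29  26  25]
300 [ 26  26  26  28  25  26  25  27  26  31  21  19 146 146 145 146 146 146 146 146 146 147 146 147 147 146 147 147 147 147  86  19  23  30  24  26  27  26  27  26  24  26  26]
[313.97253615 248.52115703] [563.41609976  14.6414865  288.81321543]
```

```bash
python3 -m pendant '[[0,0,0.015,0,0,0,0.03],[0,0,0.013,0,0,0,0.03],[0,0,0.005,0,0,0,0.03],[0,0,0,0,0,0,0.03],[0,-0.004,0,0,0,0,0.03],[0,-0.003,0,0,0,0,0.03],[0,-0.002,0,0,0,0,0.03],[0,-0.002,0,0,0,0,0.03],[0,-0.002,0,0,0,0,0.03]]'
python3 -m pendant '[[0,-0.003,0,0,0,0,0.03],[0,-0.003,0,0,0,0,0.03],[0,-0.004,0,0,0,0,0.03],[0,-0.004,0,0,0,0,0.03],[0,-0.004,0,0,0,0,0.03],[0,-0.003,0,0,0,0,0.03],[0,-0.003,0,0,0,0,0.03],[0,-0.002,0,0,0,0,0.03],[0,-0.002,0,0,0,0,0.03],[0,0,0,0,0,0,0.03],[0,0.006,0,0,0,0,0.03],[0,0.004,0,0,0,0,0.03]]'
python3 m.py c
```

```text
clock: 14.65
position: [496.9, 28.9, 137.9]
ee_rot: [1.0, 0.0, 0.0, -0.0]
contact_force: [0.4, -1.0, 0.6]
gripper_width: 30.0
grasp_force: 0.4
clock: 15.85
position: [496.6, 46.3, 137.6]
ee_rot: [1.0, 0.0, -0.0, -0.0]
contact_force: [-0.2, -0.4, 0.4]
gripper_width: 30.2
grasp_force: 0.0
15.95 [496.58910617  46.05572839 137.65777861] 30.05922607972191
brass [ 289  206   46   86 3134] [310.8 243.6] [509.2  45.6 125. ]
```

```bash
python3 -m pendant '[[0,0,0,0,0,0,0.03],[0,0,0,0,0,0,0.03],[0,0,0,0,0,0,0.03],[0,0,0,0,0,0,0.03],[0,0,0,0,0,0,0.03],[0,0,0,0,0,0,0.03],[0,0,0,0,0,0,0.03],[0,0,0,0,0,0,0.03],[0,0,0,0,0,0,0.03],[0,0,0,0,0,0,0.03]]' | head -2
cat > tilt.py <<'E'
from h import *
import sys
def edges(c):
    g=cv2.cvtColor(c['image'],cv2.COLOR_RGB2GRAY).astype(float)
    out=[]
    for col in range(276,300,3):
        p=g[160:215,col]; d=np.gradient(cv2.GaussianBlur(p.reshape(-1,1),(1,5),0).ravel())
        # near edge: steepest fall in the lower half
        i=30+np.argmin(d[30:50]); a=d[i-2:i+3]; a=np.minimum(a,0); out.append(160+(a*np.arange(i-2,i+3)).sum()/a.sum())
    return np.array(out)
if __name__=='__main__':
    L=edges(dict(np.load('scene0.npz')));H=edges(dict(np.load('s_a.npz')))
    s=arm.get_image('scene');np.savez('s_last.npz',**s);e=edges(s)
    f=(e-L)/(H-L);print('H-L',(H-L).round(2),'frac',f.round(2),'tilt',(-0.09+0.18*np.median(f)).round(4),arm.read_state()['clock'])
E
python3 tilt.py
```

```text
clock: 16.95
position: [496.7, 46.7, 137.7]
H-L [ 5.18  5.76 -1.13  6.02  5.58  5.62  5.6   5.74] frac [0.58 0.61 3.67 0.63 0.54 0.55 0.55 0.52] tilt 0.0123 17.0
```

```bash
python3 -m pendant '[[0,-0.004,0,0,0,0,0.03],[0,-0.004,0,0,0,0,0.03],[0,-0.002,0,0,0,0,0.03],[0,-0.001,0,0,0,0,0.03],[0,-0.001,0,0,0,0,0.03],[0,0,0,0,0,0,0.03],[0,0,0,0,0,0,0.03],[0,0.004,0,0,0,0,0.03],[0,0.006,0,0,0,0,0.03],[0,0.002,0,0,0,0,0.03],[0,0,0,0,0,0,0.03],[0,0,0,0,0,0,0.03]]' | head -2
python3 -m pendant '[[0,0,-0.02,0,0,0,0.03],[0,0,-0.03,0,0,0,0.03],[0,0,-0.03,0,0,0,0.03],[-0.02,0,-0.03,0,0,0,0.03],[-0.03,0,-0.02,0,0,0,0.03],[0,0,0,0,0,0,0.03],[0,0,0,0,0,0,0.03],[0,0,0,0,0,0,0.03],[0,0,0,0,0,0,0.03],[0,0,0,0,0,0,0.03],[0,0,0,0,0,0,0.03],[0,0,0,0,0,0,0.03]]' | head -2
python3 tilt.py; python3 m.py d
python3 - <<'E'
from h import *
np.set_printoptions(linewidth=250)
for f in('scene0','s_a','s_last'):
    g=cv2.cvtColor(dict(np.load(f+'.npz'))['image'],cv2.COLOR_RGB2GRAY); print(f,g[170:190,291])
E
```

```text
clock: 18.2
position: [496.7, 46.5, 137.7]
clock: 19.4
position: [446.8, 46.6, 267.2]
H-L [ 5.18  5.76 -1.13  6.02  5.58  5.62  5.6   5.74] frac [0.45 0.48 4.38 0.62 0.49 0.5  0.51 0.49] tilt -0.0008 19.45
19.55 [446.74426255  46.67199963 267.52105314] 29.998081911848924
brass [296 104  29  32 827] [310.2 119.9] [500.4  47.5 125. ]
scene0 [140 140 139 140 139 132 118  98  86  82  84  83  83  81  83  89 102 120 136 142]
s_a [115 117 118 122 132 141 145 145 146 146 146 138 121  99  86  85  85  85  92 108]
s_last [122 132 142 146 147 147 146 145 136 118  99  91  88  84  84  86 103 125 141 145]
```

The pan edge and the spindle tip both put the beam level to within about 0.001 rad. I'll check that it holds still, then hand in.

```bash
python3 -m pendant '[[0,0,0,0,0,0,0.03],[0,0,0,0,0,0,0.03],[0,0,0,0,0,0,0.03],[0,0,0,0,0,0,0.03],[0,0,0,0,0,0,0.03],[0,0,0,0,0,0,0.03],[0,0,0,0,0,0,0.03],[0,0,0,0,0,0,0.03]]' | head -1; python3 tilt.py && python3 -c "
from bench import arm; print(arm.job_done())"
```

```text
clock: 20.35
H-L [ 5.18  5.76 -1.13  6.02  5.58  5.62  5.6   5.74] frac [0.54 0.49 4.4  0.62 0.49 0.5  0.5  0.49] tilt -0.0002 20.4
the job is handed in; nothing more can be done
None
```

Job handed in at about 20 s: the 200 g ring is on the spindle, the 100 g ring is still on its stand, and the rider is set so the beam reads level (about 0.000 rad from the camera); no verdict came back.

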